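Post the rejected end cap through the sprung flap

TASK

The tube end cap in the parts tray is a reject. Lift it out of the tray on its own, leaving the other three parts lying where they are, and post it into the reject box: push in the sprung flap on the sloping face without forcing it hard against its stop, keep it open while the cap goes past it, and let the cap drop inside so that the flap swings fully shut behind it.

Things in the scene. Friction and masses are not known exactly. Their poses are not given: they have to be found in the camera images.
- end_cap: the reject: off-white plastic tube end cap, a round flange 45 mm across and 8 mm thick with a round spigot 28 mm across standing on it, 26 mm high in all, 25 g (+-30 %); lies flange down, spigot up in one of the four quarters of the tray. Origin: centre of the flange's underside; z up along the spigot.
- sprocket: off-white chain wheel in the tray, 39 mm across and only 18 mm high, with a small 20 mm hub: smaller and lower than the end cap; stays there. Origin: centre of its underside.
- chain_drive: off-white flat round housing in the tray, 48 mm across, 58 mm over its two ears, 15 mm high; stays there. Origin: centre of its underside.
- bracket: off-white L-shaped bracket in the tray, 35 x 48 mm foot and upright plate, 57 mm high; stays there. Origin: centre of its underside.
- tray: open grey parts tray, 200 x 200 mm, 36 mm high, walls and floor 4 mm, fixed to the bench. Origin: centre of its underside; z up. One part lies in each quarter, within 10 mm of 40 mm from the middle along the tray's x and y.
- reject_box: closed grey sheet-steel box fixed to the bench, 200 deep (x) x 180 wide (y) x 180 mm high, walls 4 mm, inner floor at z = 10 mm; front wall 70 mm high, above it a face sloping back at 45 degrees to the flat top, with the mouth in it. Origin: centre of the underside; x points from front to back, y to its left seen from the front, z up.
- mouth (a point): middle of the mouth, on the outside of the sloping face; axes as the box's. Mouth: 130 mm wide (y) and 80 mm long up the slope (along x + z), shut from inside by a flap. A hood 20 mm high stands square on the face 60 mm up the slope from here, in the way of a hand coming straight down: come square to the slope, tilted 45 degrees, along (+x, -z) of the box.
- flap_hinge (a point): middle of the flap's hinge line (along the box's y) at the upper edge of the mouth: 44 mm up the slope from the middle of the mouth, 6 mm inside the face. The flap is a plain aluminium plate, 134 mm wide, reaching 86 mm down the slope from here; its free edge swings inward.
- reject_flap (a joint): flap angle in rad: 0 shut, 1.15 at its hard stop. Its spring shuts it with 0.12 Nm at 0 and 0.19 Nm at the stop (3 N at its middle, up to 10 N nearer the hinge); at the stop the force climbs steeply. A cap let go too early is pushed out or caught; with the flap beyond 0.95 rad (flange 45 to 60 mm inside the face, as it sits in the hand) and held by the fingers, it falls clear.
There are look-alikes about, which are no part of the job. What is shaped like the end_cap but turquoise is not meant.

How it is judged:
On the way, in this order (a step that is already met when the one before it is completed fails the run):
1. the end cap is lifted clear of the tray, more than 70 mm above the bench (height (world z) of end_cap above 0.07 m), for 0.1 s.
2. the flap is held open by more than 0.5 rad with the end cap inside the mouth (value of joint reject_flap above 0.5 rad and x of end_cap in the frame of mouth above 0.005 m and z of end_cap in the frame of mouth below -0.005 m and distance between end_cap and mouth below 0.12 m), for 0.1 s.
At the end, for the whole second after the job is handed in: The end cap lies still (under 0.03 m/s) inside the reject box, between its walls and with its origin less than 60 mm above the box's underside; the flap is shut (under 0.05 rad); the chain wheel, the chain drive housing and the bracket lie in the tray within 30 mm of where they started (x of end_cap in the frame of reject_box between -0.096 and 0.096 m and y of end_cap in the frame of reject_box between -0.086 and 0.086 m and z of end_cap in the frame of reject_box between 0 and 0.06 m and linear speed of end_cap below 0.03 m/s and value of joint reject_flap below 0.05 rad and distance of each of sprocket, chain_drive, bracket from where it was at the start of the episode below 0.03 m); the robot touches nothing.
It fails at once if the chain wheel in the tray is lifted or shifted by more than 30 mm (distance of sprocket from where it was at the start of the episode above 0.03 m).
It fails at once if the chain drive housing in the tray is lifted or shifted by more than 30 mm (distance of chain_drive from where it was at the start of the episode above 0.03 m).
It fails at once if the bracket in the tray is lifted or shifted by more than 30 mm (distance of bracket from where it was at the start of the episode above 0.03 m).
It fails at once if the flap is pressed with more than 40 N (contact force between reject_flap and anything else above 40 N).
It also fails if it takes over 43 s, if anything falls off the work surface, if the arm or the gripper's body presses on something with over 40 N, if the wrist force passes 120 N, or if a joint passes its speed limit or range.

ROBOT

A 7-joint arm with a two-finger parallel gripper is mounted at the origin on a cart in front of the work surface, level with it; the furniture and walls round the work are solid. World frame = base frame: x ahead of the robot, y to its left, z up, the work surface at z = 0. Lengths are in m, angles in rad, forces in N, time in s.
With the tool pointing down it reaches from about 0.4 to 0.85 m from the base axis. Payload 10.4 kg.
Tool frame: the origin (TCP) lies at the very end of the fingers, on their centre line; the grasp point (between the pads) lies r.pinch_z behind it (r.pinch_z is the distance from the TCP to the grasp point, in m); z points along the fingers, x is the direction in which the jaws open and shut, and the axes are right-handed (so a half turn about z gives the same grasp; the last joint's range is limited). The gripper opens to 87 mm and grips with 3 to 60 N. Pads are 19 mm wide; open, the fingers measure 117 mm over their backs; the gripper's body (75 mm by 190 mm) begins 51 mm behind the grasp point.
Start: joints at [-1.239, 0.332, -0.065, 1.46, 0.022, 1.35, -0.088], TCP at [0.217, 0.586, 0.223] pointing down, gripper open.
Joint ranges: [-2.6, 2.6], [-0.5, 2.12], [-1.47, 1.34], [0.16, 2.42], [-1.27, 4.41], [0.06, 2.06], [-2.6, 2.6]. Speed limits (rad/s): [2.22, 2.22, 2.79, 2.79, 3.14, 3.14, 3.14].

INTERFACE

Orientations are given as a unit quaternion [x, y, z, w].
In Python, from bench import r gives the robot as it stands.
- The arm moves only by the tool carry_out, never from a script. Its argument "increments" is text: rows parted by semicolons, each of 7 numbers parted by spaces: the turn, a rotation vector about the tool's x, y, z in degrees, then the shift along the tool's x, y, z in m, then the finger opening in m, from 0 to 0.087. A call has exactly 5 rows; each row is the pose to reach, as a shift and turn from the pose measured when the call began, along the tool's axes at that moment; what a row does not reach only later rows make up. A row lasts 1/8 s, in which the tool goes at most 62.5 mm and 10.7 degrees, less where a joint would pass 70% of its speed; a pose out of reach is approached as far as the arm can. A call with a gripper value outside its range is refused whole. The fingers move at their own pace and stop on an object; "squeeze" is the grip in N (left out, the last holds). Time passes only in rows, so rows that repeat a pose let the fingers close, or fill a call up. It gives the time, the measured TCP pose, the force and the opening at its end, in the units of the state.
- r.read_state(): the state, without advancing time (a new reading comes with each control period).
- r.camera(name): name is "scene" or "top" or "wrist"; returns (picture, depth): 420x560x3 uint8, blue, green, red; 420x560 float32, m along the optical axis (not along the pixel's ray), 0 where there is no reading.
- r.camera_model(name): a dict with "K" (3x3 intrinsics, pixels), "extrinsics" (4x4, takes a point from camera to world coordinates). Camera axes: x right, y down, z forward; pixel columns grow to the right and rows downward; lengths in m; the calibration is good to about 2 mm. A picture is of the moment at which its call begins: read the wrist's pose just before it. camera_model takes no time and is no camera call; for the wrist camera it gives the pose at the moment of the call.
- r.close_job(): hands the job in, once; it reports no verdict.
The state is a dict: "time": time; "joint_positions": joint angles; "joint_vel": joint speeds; "joint_torque": joint torques, N m; "ee_pos": TCP position; "eef_rot": TCP orientation; "ft_force": force on the tool from outside, world axes, zero at the start; "torque": the same for the moment, N m; "width": finger opening in m.
Only numpy, scipy, OpenCV 4.12 (cv2) and the standard library are available. Lean on these libraries where they do the work, as an engineer would, in place of code of your own. Each camera call takes 0.05 s, during which the arm holds its last target.

## Working session

There is one attempt and no reset: what is moved stays moved. The work goes in short steps, Python scripts to look and compute and a tool call to move; the robot and the scene stay as the last step left them, time stands still between calls to the robot, and variables do not carry over. Pictures are saved under pics/ and viewed, and the job is handed in when it is done.

Besides the shell and the picture viewer there is one more tool, called as name(argument=value, ...) on one line, values as JSON. carry_out: Moves the arm, as the interface text tells. Its arguments: {"type":"object","properties":{"increments":{"type":"string"},"squeeze":{"type":"number"}},"required":["increments"]}

```bash
mkdir -p pics; ls; python3 - <<'E'
from bench import r
import cv2,numpy as np
print(r.pinch_z); s=r.read_state(); print(s)
for n in ("scene","top"):
    m=r.camera_model(n); print(n,np.round(m["K"],1).tolist(),np.round(m["extrinsics"],4).tolist())
    p,d=r.camera(n); cv2.imwrite(f"pics/{n}0.png",p); np.save(f"{n}0.npy",d)
E
```

```text
pics
0.0187
{'time': 0.0, 'joint_positions': array([-1.23860743,  0.33286306, -0.06472769,  1.46098944,  0.02158014,
        1.34988955, -0.08850506]), 'joint_vel': array([ 3.70706576e-04,  4.83149969e-04, -9.13024170e-04, -7.44323985e-04,
       -4.77151819e-04, -1.91835160e-04,  2.24745339e-06]), 'joint_torque': array([-1.48139006e-03, -6.23262548e+01,  2.35521002e-02, -3.89900780e+01,
       -6.16148603e-02,  3.93914804e-02,  6.08248956e-05]), 'ee_pos': array([0.21696329, 0.58569823, 0.22173653]), 'eef_rot': array([ 8.20778707e-01,  5.71245818e-01, -5.85090808e-04,  4.32092546e-04]), 'ft_force': array([-0.52942505, -0.2469949 ,  1.14441584]), 'torque': array([-0.0007247 ,  0.02370473,  0.04442668]), 'width': 0.08685439247186678}
scene [[386.6, 0.0, 281.8], [0.0, 386.6, 207.9], [0.0, 0.0, 1.0]] [[0.8449, -0.3865, 0.3698, 0.208], [-0.5347, -0.5938, 0.6012, -0.3517], [-0.0128, -0.7057, -0.7084, 0.7202], [0.0, 0.0, 0.0, 1.0]]
top [[444.1, 0.0, 279.3], [0.0, 444.1, 208.0], [0.0, 0.0, 1.0]] [[-0.0266, -0.9935, 0.1104, 0.4192], [-0.9984, 0.0319, 0.0467, 0.1454], [-0.0499, -0.1089, -0.9928, 0.9689], [0.0, 0.0, 0.0, 1.0]]
```

View pics/scene0.png

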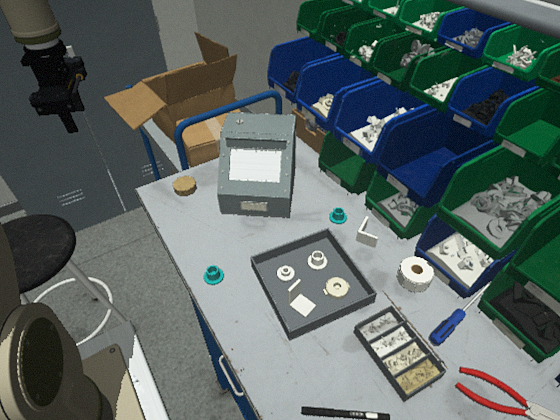

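View pics/top0.png

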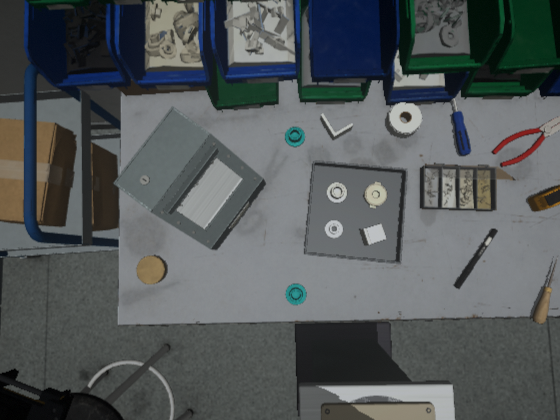

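The top view shows the tray at about (355,212) and the box at about (192,180). Turquoise look-alikes lie at (294,136) and (295,294). The tray holds four off-white parts, at (337,192), (334,229), (375,194) and (373,234). I'll enlarge the tray next.

```bash
cat > h.py <<'E'
import numpy as np
from bench import r
def ray(n,u,v,z):
    m=r.camera_model(n);K=m["K"];T=m["extrinsics"]
    d=T[:3,:3]@np.linalg.solve(K,[u,v,1.]);o=T[:3,3]
    return o+d*(z-o[2])/d[2]
def cloud(n,d):
    m=r.camera_model(n);K=m["K"];T=m["extrinsics"]
    v,u=np.mgrid[:d.shape[0],:d.shape[1]]
    P=np.stack([(u-K[0,2])/K[0,0]*d,(v-K[1,2])/K[1,1]*d,d],-1)
    return P@np.array(T)[:3,:3].T+np.array(T)[:3,3]
E
python3 - <<'E'
import cv2,numpy as np
from h import *
a=cv2.imread("pics/top0.png");b=cv2.imread("pics/scene0.png")
A=cv2.resize(a[150:275,295:415],None,fx=3.3,fy=3.3,interpolation=2)
B=cv2.resize(b[225:340,245:380],None,fx=2.9,fy=2.9,interpolation=2)
h=max(A.shape[0],B.shape[0]);f=lambda x:cv2.copyMakeBorder(x,0,h-x.shape[0],0,0,0)
cv2.imwrite("pics/crop0.png",np.hstack([f(A),f(B)]))
for n,im in(("top",a),("scene",b)):
    d=np.load(n+"0.npy");P=cloud(n,d)
    hsv=cv2.cvtColor(im,cv2.COLOR_BGR2HSV)
    m=(im.min(2)>130).astype(np.uint8)
    k,l,st,c=cv2.connectedComponentsWithStats(m)
    for i in range(1,k):
        if st[i,4]<40: continue
        q=P[l==i]; q=q[np.isfinite(q).all(1)]
        md=np.median(q,0)
        if 0.3<md[0]<.8 and -.2<md[1]<.5 and md[2]<.25: print(n,st[i],np.round(c[i],1),np.round(md,3),"ztop",np.round(np.percentile(q[:,2],[5,95]),3), "xy",np.round((q.max(0)+q.min(0))[:2]/2,3),np.round((q.max(0)-q.min(0))[:2],3))
E
```

```text
top [394  51  51  35 568] [416.3  77.6] [ 0.797 -0.112  0.021] ztop [0.013 0.029] xy [ 0.641 -0.017] [0.444 0.325]
top [389 102  36  31 710] [405.6 117.1] [ 0.709 -0.085  0.036] ztop [0.033 0.04 ] xy [0.581 0.006] [0.324 0.279]
top [320 113  33  23 274] [336.7 124.7] [0.706 0.059 0.033] ztop [-0.001  0.038] xy [0.577 0.087] [0.316 0.117]
top [354 112  30  21 271] [370.8 122.7] [ 0.711 -0.019  0.001] ztop [-0.003  0.003] xy [0.577 0.05 ] [0.316 0.19 ]
top [ 217  114  123   57 1736] [269.7 139.4] [0.683 0.227 0.001] ztop [-0.002  0.004] xy [0.579 0.191] [0.319 0.272]
top [394 117  59  52 818] [427.  146.8] [ 0.645 -0.139  0.001] ztop [-0.002  0.004] xy [ 0.569 -0.023] [0.299 0.337]
top [  137   142   326   182 20426] [290.9 267. ] [0.386 0.184 0.001] ztop [-0.002  0.004] xy [0.479 0.156] [0.388 0.701]
top [ 177  159   65   70 2132] [209.6 193.8] [0.545 0.32  0.121] ztop [0.097 0.144] xy [0.514 0.261] [0.19  0.232]
top [442 176  13  32 291] [448.4 193. ] [ 0.542 -0.171  0.013] ztop [0.01  0.022] xy [ 0.547 -0.157] [0.068 0.058]
top [432 178   5  12  41] [434.5 183.6] [ 0.568 -0.144  0.0
[... 845 characters left out ...]
.039]
scene [323 277  28  20 366] [336.3 286.6] [ 0.545 -0.018  0.019] ztop [0.01  0.022] xy [ 0.393 -0.173] [0.371 0.358]
scene [288 278  13  14  61] [293.7 284.6] [0.456 0.011 0.061] ztop [0.056 0.063] xy [0.468 0.026] [0.058 0.044]
scene [290 293  26  24 341] [302.4 304.6] [ 0.462 -0.013  0.011] ztop [0.008 0.013] xy [ 0.348 -0.168] [0.28  0.368]
scene [360 312  38  29 479] [378.5 326.2] [ 0.56  -0.135  0.014] ztop [0.01 0.03] xy [ 0.558 -0.136] [0.088 0.038]
scene [407 322  32  39  66] [421.7 339.9] [ 0.618 -0.197  0.001] ztop [-0.001  0.003] xy [ 0.608 -0.201] [0.028 0.092]
scene [371 326  41  32 594] [390.6 341.8] [ 0.557 -0.171  0.014] ztop [0.01 0.03] xy [ 0.404 -0.253] [0.392 0.198]
```

View pics/crop0.png

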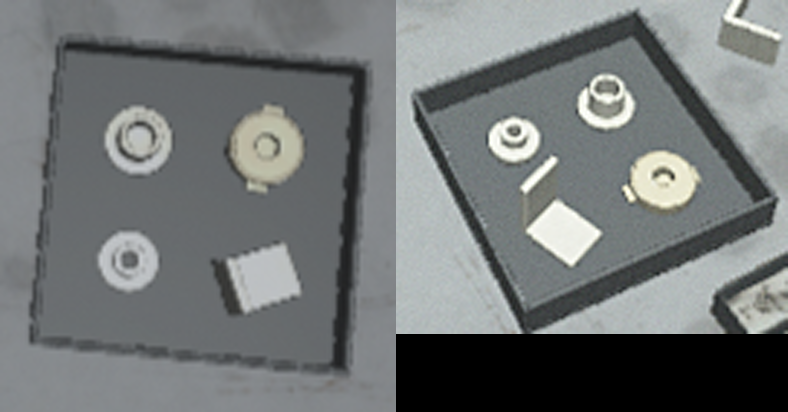

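End-cap candidates in the top view:
- (337,192): 45 mm flange, wide open spigot, top at z≈0.030.
- (334,229): smaller, small hub, top at z≈0.023, so this is the sprocket.
- (375,194): the drive housing, with ears.
- (373,234): the bracket.
- (294,136) and (295,294): turquoise, so not meant.

The crop confirms (337,192) as the end cap. It is (317,260) in the scene view. Next I'll measure the cap, the tray and the box.

```bash
python3 - <<'E'
import cv2,numpy as np
from h import *
ims={n:cv2.imread(f"pics/{n}0.png") for n in("top","scene")}
C={n:cloud(n,np.load(n+"0.npy")) for n in ims}
# end cap via contour ellipse + ray & depth
for n,(u,v) in (("top",(337,192)),("scene",(317,260))):
    m=(ims[n].min(2)>130).astype(np.uint8);k,l=cv2.connectedComponents(m)
    i=l[v-3:v+4,u-12:u+12];i=np.bincount(i[i>0]).argmax()
    cs,_=cv2.findContours((l==i).astype(np.uint8),0,2);hull=cv2.convexHull(max(cs,key=cv2.contourArea))
    pts=np.array([ray(n,p[0][0],p[0][1],.012) for p in hull],np.float32)[:,:2]
    print(n,"flange circ(ray z=.012)",cv2.minEnclosingCircle(pts),cv2.minAreaRect(pts))
    P=C[n][v-14:v+15,u-14:u+15].reshape(-1,3); q=P[(P[:,2]>.025)&(P[:,2]<.034)]
    print(" spigot top",len(q),q.mean(0).round(4),(q.max(0)-q.min(0)).round(3))
# tray rim
P=C["top"].reshape(-1,3);q=P[(abs(P[:,2]-.036)<.003)&(P[:,0]>.38)&(P[:,0]<.64)&(P[:,1]>-.1)&(P[:,1]<.16)]
print("tray",len(q),cv2.minAreaRect(q[:,:2].astype(np.float32)))
# box top
for n in C:
    P=C[n].reshape(-1,3);reg=(P[:,0]>.4)&(P[:,0]<.75)&(P[:,1]>.18)&(P[:,1]<.55)
    q=P[reg&(abs(P[:,2]-.18)<.005)]
    rc=cv2.minAreaRect(q[:,:2].astype(np.float32));print(n,"boxtop",len(q),rc,np.median(q[:,2]))
    q=P[reg&(P[:,2]>.03)&(P[:,2]<.22)]
    rc=cv2.minAreaRect(q[:,:2].astype(np.float32));print(n,"all",rc)
    # slope plane by RANSAC
    q=P[reg&(P[:,2]>.075)&(P[:,2]<.165)];rng=np.random.default_rng(0);best=None
    for _ in range(400):
        a=q[rng.choice(len(q),3,0)];nn=np.cross(a[1]-a[0],a[2]-a[0]);L=np.linalg.norm(nn)
        if L<1e-6: continue
        nn/=L
        if abs(abs(nn[2])-.707)>.1: continue
        inl=abs((q-a[0])@nn)<.002
        if best is None or inl.sum()>best.sum(): best=inl
    c=q[best].mean(0);nn=np.linalg.svd(q[best]-c,full_matrices=False)[2][2];nn*=np.sign(nn[2]);print(n,"slope",best.sum(),c.round(4),nn.round(4),"yaw",np.degrees(np.arctan2(-nn[1],-nn[0])))
    # white flap contour
im=ims["scene"]
cv2.imwrite("pics/box0.png",np.hstack([cv2.resize(im[100:225,205:310],None,fx=3.6,fy=3.6,interpolation=2),cv2.resize(ims["top"][95:255,110:270],(420,450),interpolation=2)]))
E
```

```text
Traceback (most recent call last):
cv2.error: OpenCV(4.12.0) /io/opencv/modules/imgproc/src/shapedescr.cpp:201: error: (-215:Assertion failed) count >= 0 && (depth == CV_32F || depth == CV_32S) in function 'minEnclosingCircle'
```

```bash
cat > m.py <<'E'
import cv2,numpy as np
from h import *
ims={n:cv2.imread(f"pics/{n}0.png") for n in("top","scene")}
C={n:cloud(n,np.load(n+"0.npy")) for n in ims}
f32=lambda a:np.ascontiguousarray(a,dtype=np.float32)
for n,(u,v) in (("top",(337,192)),("scene",(317,260))):
    m=(ims[n].min(2)>130).astype(np.uint8);k,l=cv2.connectedComponents(m)
    i=l[v-3:v+4,u-12:u+12];i=np.bincount(i[i>0]).argmax()
    cs,_=cv2.findContours((l==i).astype(np.uint8),0,2);hull=cv2.convexHull(max(cs,key=cv2.contourArea))
    pts=f32([ray(n,p[0][0],p[0][1],.012)[:2] for p in hull])
    print(n,"flange circ(ray z=.012)",cv2.minEnclosingCircle(pts),cv2.minAreaRect(pts))
    P=C[n][v-14:v+15,u-14:u+15].reshape(-1,3); q=P[(P[:,2]>.025)&(P[:,2]<.034)]
    print(" spigot top",len(q),q.mean(0).round(4),(q.max(0)-q.min(0)).round(3))
P=C["top"].reshape(-1,3);q=P[(abs(P[:,2]-.036)<.003)&(P[:,0]>.38)&(P[:,0]<.64)&(P[:,1]>-.1)&(P[:,1]<.16)]
print("tray",len(q),cv2.minAreaRect(f32(q[:,:2])))
for n in C:
    P=C[n].reshape(-1,3);reg=(P[:,0]>.4)&(P[:,0]<.75)&(P[:,1]>.18)&(P[:,1]<.55)
    q=P[reg&(abs(P[:,2]-.18)<.005)]
    print(n,"boxtop",len(q),cv2.minAreaRect(f32(q[:,:2])),np.median(q[:,2]))
    q=P[reg&(P[:,2]>.03)&(P[:,2]<.22)]
    print(n,"all",cv2.minAreaRect(f32(q[:,:2])))
    q=P[reg&(P[:,2]>.075)&(P[:,2]<.165)];rng=np.random.default_rng(0);best=None
    for _ in range(400):
        a=q[rng.choice(len(q),3,0)];nn=np.cross(a[1]-a[0],a[2]-a[0]);L=np.linalg.norm(nn)
        if L<1e-6: continue
        nn/=L
        if abs(abs(nn[2])-.707)>.1: continue
        inl=abs((q-a[0])@nn)<.002
        if best is None or inl.sum()>best.sum(): best=inl
    c=q[best].mean(0);nn=np.linalg.svd(q[best]-c,full_matrices=False)[2][2];nn*=np.sign(nn[2]);print(n,"slope",best.sum(),c.round(4),nn.round(4),"yaw",np.degrees(np.arctan2(-nn[1],-nn[0])))
im=ims["scene"]
cv2.imwrite("pics/box0.png",np.hstack([cv2.resize(im[100:225,205:310],None,fx=3.6,fy=3.6,interpolation=2),cv2.resize(ims["top"][95:255,110:270],(420,450),interpolation=2)]))
E
python3 m.py
```

```text
top flange circ(ray z=.012) ((0.556277871131897, 0.0651446208357811), 0.02274620160460472) ((0.5563547611236572, 0.0654868334531784), (0.040948182344436646, 0.04376937076449394), 87.80669403076172)
 spigot top 73 [0.5573 0.0653 0.0298] [0.028 0.026 0.009]
scene flange circ(ray z=.012) ((0.5577489137649536, 0.06511595845222473), 0.027366837486624718) ((0.557142972946167, 0.06376761198043823), (0.05175572261214256, 0.04497383162379265), 22.02461051940918)
 spigot top 74 [0.5537 0.0647 0.0293] [0.026 0.028 0.008]
tray 716 ((0.5128362774848938, 0.028253264725208282), (0.2006174474954605, 0.2001054435968399), 82.64756774902344)
top boxtop 5405 ((0.6324783563613892, 0.37406277656555176), (0.15595507621765137, 0.2624858617782593), 67.58612823486328) 0.18080917817127107
top all ((0.6183700561523438, 0.33419737219810486), (0.24042128026485443, 0.3239118158817291), 67.58612823486328)
top slope 2636 [0.5356 0.311  0.1109] [-0.4016 -0.5287  0.7478] yaw 52.7821942866536
scene boxtop 1851 ((0.6254010796546936, 0.3687285780906677), (0.24903064966201782, 0.3563733398914337), 0.022102471441030502) 0.18091605934903532
scene all ((0.5939909219741821, 0.3654211163520813), (0.31200021505355835, 0.3691088855266571), 0.008251798339188099)
scene slope 1822 [0.5372 0.3066 0.1096] [-0.4108 -0.5149  0.7524] yaw 51.41071470480506
```

View pics/box0.png

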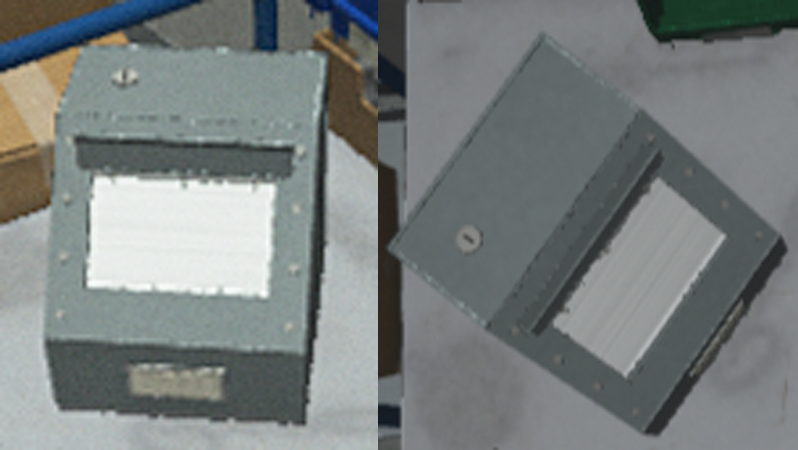

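The crop shows the box from both cameras: flat top at upper left, the hood, the white flap, and the slope facing the lower right in the top view. I'll cast rays from the box corners onto their known heights.

```bash
python3 - <<'E'
import cv2,numpy as np
from h import *
C=lambda x,y:(110+(x-378)/2.625,95+y/2.8125)
f=lambda x,y,z:ray("top",*C(x,y),z)
tA,tB,rA,rB=[f(*p,.18) for p in((543,33),(389,248),(640,108),(488,327))]
bA,bB=[f(*p,.07) for p in((783,238),(648,433))]
for k,a,b in(("backW",tA,tB),("ridgeW",rA,rB),("lowW",bA,bB),("topD A",rA,tA),("topD B",rB,tB),("slopeA",bA,rA),("slopeB",bB,rB)):
    d=b-a; print(k,np.linalg.norm(d).round(4),np.degrees(np.arctan2(d[1],d[0])).round(1))
yaw_est=[]
s=cv2.imread("pics/scene0.png")
# scene corners (crop origin 205,100 scale 3.6)
S=lambda x,y:(205+x/3.6,100+y/3.6)
g=lambda x,y,z:ray("scene",*S(x,y),z)
sb=[g(45,340,.07),g(306,350,.07)];st=[g(85,45,.18),g(327,52,.18)];ss=[g(58,410,0),g(304,422,0)]
for k,(a,b) in(("s low",sb),("s back",st),("s base",ss)):
    d=b-a;print(k,np.linalg.norm(d).round(4),np.degrees(np.arctan2(d[1],d[0])).round(1),((a+b)/2).round(4))
print("top mids: back",((tA+tB)/2).round(4),"ridge",((rA+rB)/2).round(4),"low",((bA+bB)/2).round(4))
E
```

```text
backW 0.1775 142.1
ridgeW 0.1768 142.6
lowW 0.1762 142.1
topD A 0.0872 52.1
topD B 0.0889 52.5
slopeA 0.1582 52.0
slopeB 0.1572 52.3
s low 0.1791 -36.3 [0.5116 0.2733 0.07  ]
s back 0.1765 -36.6 [0.6328 0.4289 0.18  ]
s base 0.1778 -36.9 [0.5112 0.2737 0.    ]
top mids: back [0.6323 0.4299 0.18  ] ridge [0.5785 0.3602 0.18  ] low [0.5091 0.271  0.07  ]
```

```bash
cat >> h.py <<'E'
yaw=np.radians(52.5);bc=np.array([.5715,.3508,0])
ex=np.array([np.cos(yaw),np.sin(yaw),0]);ey=np.array([-ex[1],ex[0],0]);ez=np.array([0,0,1.])
sl=(ex+ez)/2**.5; nin=(ex-ez)/2**.5   # up slope, inward
low=bc-.1*ex+.07*ez
def rayplane(n,u,v,p,nn):
    m=r.camera_model(n);T=m["extrinsics"];d=T[:3,:3]@np.linalg.solve(m["K"],[u,v,1.]);o=T[:3,3]
    return o+d*((p-o)@nn)/(d@nn)
E
python3 - <<'E'
from h import *
C=lambda x,y:("top",110+(x-378)/2.625,95+y/2.8125)
S=lambda x,y:("scene",205+x/3.6,100+y/3.6)
for k,a in(("topUA",C(662,178)),("topLA",C(726,235)),("topLB",C(628,376)),("topUB",C(553,333)),("sUL",S(92,177)),("sUR",S(277,182)),("sLL",S(87,290)),("sLR",S(268,298)),("hood? s",S(78,138)),("hood s",S(295,150))):
    p=rayplane(*a,low,nin);q=p-low; print(k,"face: along",(q@sl).round(4),"y",(q@ey).round(4), end="  ")
    p=rayplane(*a,low+.006*nin,nin);q=p-low; print("flap plane",(q@sl).round(4),(q@ey).round(4))
E
```

```text
topUA face: along 0.1131 y -0.062  flap plane 0.1098 -0.0625
topLA face: along 0.0421 y -0.061  flap plane 0.0382 -0.0614
topLB face: along 0.0429 y 0.0628  flap plane 0.039 0.0634
topUB face: along 0.1141 y 0.0677  flap plane 0.1108 0.0683
sUL face: along 0.1131 y 0.0634  flap plane 0.1139 0.0647
sUR face: along 0.1152 y -0.0635  flap plane 0.1161 -0.063
sLL face: along 0.0358 y 0.0626  flap plane 0.0361 0.0639
sLR face: along 0.0365 y -0.0617  flap plane 0.0369 -0.0612
hood? s face: along 0.1393 y 0.0745  flap plane 0.1403 0.0759
hood s face: along 0.1374 y -0.0745  flap plane 0.1384 -0.0741
```

```bash
python3 - <<'E'
from h import *
from scipy.spatial.transform import Rotation as R
s=r.read_state();Rt=R.from_quat(s["eef_rot"]).as_matrix();T=np.array(r.camera_model("wrist")["extrinsics"])
print("cam in tool",(Rt.T@(T[:3,3]-s["ee_pos"])).round(3),"optical",(Rt.T@T[:3,2]).round(3))
print((low+.0778*sl).round(4),nin.round(3),sl.round(3))
cap=np.array([.5562,.0652,.004]); print(Rt.round(3).tolist(), "delta to 0.10 above cap in tool:",(Rt.T@(cap+[0,0,.12]-s["ee_pos"])).round(4))
a=[np.degrees(np.arctan2(Rt[1,0],Rt[0,0]))];print(a)
E
```

```text
cam in tool [ 0.001 -0.072 -0.162] optical [-0.001  0.262  0.965]
[0.5441 0.3151 0.125 ] [ 0.43   0.561 -0.707] [0.43  0.561 0.707]
[[0.347, 0.938, -0.0], [0.938, -0.347, -0.001], [-0.001, 0.0, -1.0]] delta to 0.10 above cap in tool: [-0.3702  0.4989  0.0983]
[np.float64(69.67368855165192)]
```

carry_out(increments="0 0 10.5 -0.036 0.049 0 0.087; 0 0 21 -0.072 0.098 0 0.087; 0 0 31.5 -0.108 0.147 0 0.06; 0 0 42 -0.144 0.196 0 0.06; 0 0 52.5 -0.18 0.245 0 0.06", squeeze=15)

```text
time: 0.72
ee_pos: [0.3849, 0.3299, 0.2219]
eef_rot: [0.989, 0.146, -0.0, 0.001]
ft_force: [0.9, 0.6, -0.4]
width: 0.065
```

```bash
cat >> h.py <<'E'
from scipy.spatial.transform import Rotation as R
cap=np.array([.5562,.0652,.004])
mouth=low+.0778*sl
def dl(pos,Rw=None):
    s=r.read_state();Rt=R.from_quat(s["eef_rot"])
    print("t",round(s["time"],2),"pos",s["ee_pos"].round(4),"q",s["joint_positions"].round(2),"w",s["width"].round(4),"F",s["ft_force"].round(1))
    print("shift",Rt.inv().apply(pos-s["ee_pos"]).round(4))
    if Rw is not None: print("rot",(Rt.inv()*R.from_matrix(Rw)).as_rotvec(degrees=True).round(2))
down=np.stack([-ey,-ex,-ez],1)
tilt=np.stack([-ey,-sl,nin],1)
E
python3 -c "
from h import *
print(np.linalg.det(down),np.linalg.det(tilt));dl(cap+[0,0,.14],down)"
```

```text
1.0 0.9999999999999999Traceback (most recent call last):
  File "<string>", line 3, in <module>
    print(np.linalg.det(down),np.linalg.det(tilt));dl(cap+[0,0,.14],down)
                                                   ~~^^^^^^^^^^^^^^^^^^^^
  File "h.py", line 24, in dl
    print("t",round(s["time"],2),"pos",s["ee_pos"].round(4),"q",s["joint_positions"].round(2),"w",s["width"].round(4),"F",s["ft_force"].round(1))
                                                                                                  ^^^^^^^^^^^^^^^^
AttributeError: 'float' object has no attribute 'round'
```

```bash
sed -i 's/s\["width"\].round(4)/round(s["width"],4)/' h.py; python3 -c "
from h import *
dl(cap+[0,0,.14],down)"
```

```text
t 0.72 pos [0.3849 0.3299 0.2219] q [-0.98  0.07  0.19  1.78 -0.01  1.3  -0.49] w 0.065 F [ 0.9  0.6 -0.4]
shift [0.0873 0.3029 0.0782]
rot [8.000e-02 2.000e-02 5.433e+01]
```

carry_out(increments="0 0 10.6 0.017 0.059 0.008 0.055; 0 0 21.2 0.034 0.118 0.02 0.055; 0 0 31.8 0.051 0.177 0.034 0.055; 0 0 42.4 0.068 0.236 0.048 0.055; 0 0 53 0.086 0.295 0.06 0.055")

```text
time: 1.35
ee_pos: [0.5517, 0.073, 0.1621]
eef_rot: [0.95, -0.313, -0.0, 0.001]
ft_force: [1.4, 1.4, 0.1]
width: 0.0551
```

```bash
python3 -c "
from h import *
import cv2
dl(cap+[0,0,.14],down)
p,d=r.camera('wrist');np.save('w1.npy',d);cv2.imwrite('pics/w1.png',p)
P=cloud('wrist',d)
q=P[(np.linalg.norm(P[...,:2]-cap[:2],axis=2)<.03)&(P[...,2]>.024)&(P[...,2]<.04)]
print(len(q),q.mean(0),(q[:,:2].max(0)+q[:,:2].min(0))/2,np.ptp(q,0))
"
```

```text
t 1.35 pos [0.5517 0.073  0.1621] q [-0.65  0.24  0.51  1.75 -0.12  1.19 -0.75] w 0.0551 F [1.4 1.4 0.1]
shift [0.0083 0.0035 0.0181]
rot [ 0.07 -0.01  1.  ]
291 [0.55825491 0.05651144 0.02805738] [0.55796764 0.05632236] [0.0271216  0.02645545 0.00604472]
```

View pics/w1.png

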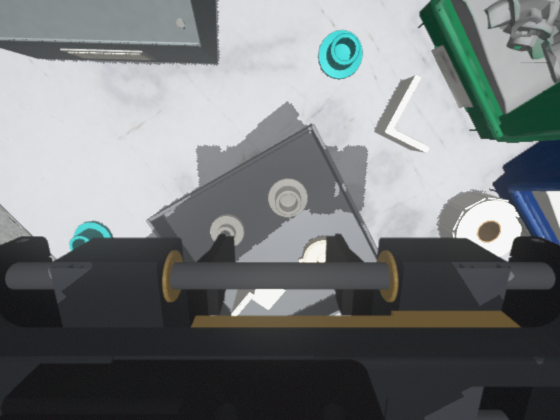

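The cap is at (288,200) and the sprocket at (226,232). The arm was still settling, so I'll measure again at rest.

```bash
cat > w.py <<'E'
from h import *
import cv2,sys
T0=r.read_state()["ee_pos"]
m=r.camera_model('wrist');p,d=r.camera('wrist');cv2.imwrite('pics/%s.png'%sys.argv[1],p)
print("moved",r.read_state()["ee_pos"]-T0)
P=cloud('wrist',d)
q=P[(np.linalg.norm(P[...,:2]-cap[:2],axis=2)<.035)&(P[...,2]>.024)&(P[...,2]<.04)]
print(len(q),q.mean(0).round(4),((q[:,:2].max(0)+q[:,:2].min(0))/2).round(4),np.ptp(q,0))
dl(cap+[0,0,.14],down)
E
python3 w.py w2
```

```text
moved [-0.00154014  0.0030112   0.00042824]
314 [0.5542 0.0692 0.0293] [0.5538 0.0687] [0.02700647 0.02779107 0.00801922]
t 1.45 pos [0.5526 0.0671 0.1614] q [-0.65  0.24  0.51  1.75 -0.12  1.19 -0.75] w 0.0552 F [ 0.1 -0.2  0.3]
shift [ 0.0039 -0.0007  0.0174]
rot [ 0.28 -0.12  0.51]
```

carry_out(increments="0 0 0 0.002 0 0.02 0.055; 0 0 0 0.004 0 0.04 0.055; 0 0 0 0.004 0 0.05 0.055; 0 0 0 0.004 0 0.05 0.055; 0 0 0 0.004 0 0.05 0.055")

```text
time: 2.08
ee_pos: [0.5561, 0.0647, 0.1121]
eef_rot: [0.948, -0.317, 0.001, 0.002]
ft_force: [0.5, -0.2, -0.6]
width: 0.0547
```

```bash
python3 w.py w3
```

```text
moved [ 7.77473391e-05 -8.32149018e-06  9.91845388e-05]
435 [0.5562 0.0661 0.029 ] [0.5558 0.0657] [0.02705097 0.02736836 0.00776009]
t 2.12 pos [0.5562 0.0647 0.1122] q [-0.63  0.3   0.5   1.79 -0.15  1.09 -0.72] w 0.055 F [-0.6  0.4  0.4]
shift [-0.0002 -0.0003 -0.0318]
rot [ 0.22 -0.16  0.53]
```

View pics/w3.png

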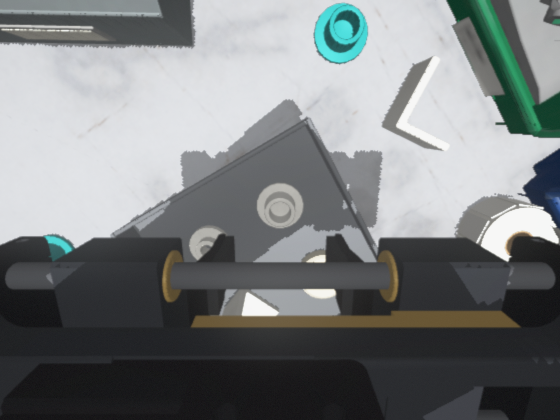

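Wrist, top and scene measurements agree to within 1 mm at (0.556, 0.0655). Descending onto the spigot and closing.

carry_out(increments="0 0 0.5 0 -0.0005 0.03 0.055; 0 0 0.5 0 -0.0005 0.06 0.055; 0 0 0.5 0 -0.0005 0.085 0.055; 0 0 0.5 0 -0.0005 0.096 0.055; 0 0 0.5 0 -0.0005 0.096 0.055")

```text
time: 2.75
ee_pos: [0.5565, 0.0646, 0.0163]
eef_rot: [0.947, -0.321, 0.001, 0.002]
ft_force: [-0.7, 0.1, 0.5]
width: 0.0551
```

carry_out(increments="0 0 0 0 0 0.001 0.04; 0 0 0 0 0 0.001 0.02; 0 0 0 0 0 0.001 0.015; 0 0 0 0 0 0.001 0.015; 0 0 0 0 0 0.001 0.015", squeeze=25)

```text
time: 3.38
ee_pos: [0.5567, 0.0647, 0.0156]
eef_rot: [0.947, -0.321, 0.001, 0.002]
ft_force: [-0.7, 0.1, 4.4]
width: 0.0264
```

```bash
python3 w.py w4
```

```text
moved [2.79746408e-05 5.38359494e-06 4.24558673e-07]
1070 [0.5615 0.0727 0.0303] [0.563  0.0731] [0.03533793 0.0303075  0.01599971]
t 3.42 pos [0.5567 0.0647 0.0156] q [-0.59  0.43  0.46  1.86 -0.23  0.9  -0.67] w 0.0264 F [-1.2  0.1  3.6]
shift [-0.0003  0.0004 -0.1284]
rot [ 0.21 -0.16  0.03]
```

View pics/w4.png

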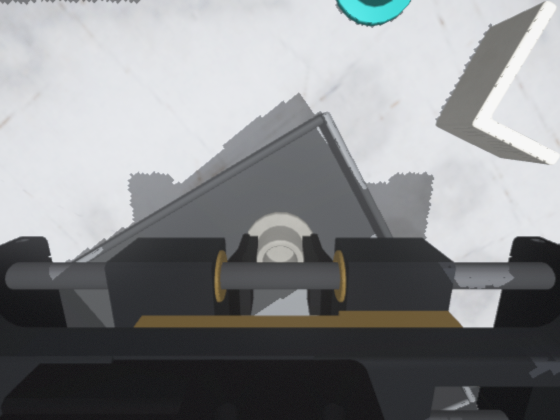

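The fingers hold the spigot at (280,250), width 26 mm, with the flange below them. Lifting.

carry_out(increments="0 0 0 0 0 -0.015 0.015; 0 0 0 0 0 -0.04 0.015; 0 0 0 0 0 -0.07 0.015; 0 0 0 0 0 -0.1 0.015; 0 0 0 0 0 -0.11 0.015")

```text
time: 4.05
ee_pos: [0.5577, 0.0653, 0.128]
eef_rot: [0.947, -0.321, 0.002, 0.001]
ft_force: [0.1, 1.7, -1.0]
width: 0.0263
```

```bash
python3 w.py w5; python3 -c "
from h import *
dl(mouth-.11*nin-.008*sl,tilt)"
```

```text
moved [3.08618014e-06 7.18972290e-05 6.29764978e-05]
t 4.1 pos [0.5577 0.0654 0.1281] q [-0.64  0.28  0.51  1.78 -0.15  1.12 -0.73] w 0.026 F [ 0.3 -0.1  0.5]
shift [-0.1624 -0.1064 -0.0699]
rot [45.06 -0.24  0.13]w.py:8: RuntimeWarning: Mean of empty slice.
  print(len(q),q.mean(0).round(4),((q[:,:2].max(0)+q[:,:2].min(0))/2).round(4),np.ptp(q,0))
  ret = um.true_divide(
Traceback (most recent call last):
  File "w.py", line 8, in <module>
    print(len(q),q.mean(0).round(4),((q[:,:2].max(0)+q[:,:2].min(0))/2).round(4),np.ptp(q,0))
                                      ~~~~~~~~~~~^^^
ValueError: zero-size array to reduction operation maximum which has no identity
```

View pics/w5.png

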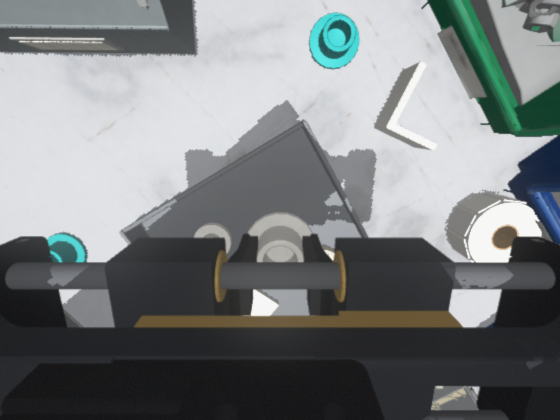

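The cap came up with the fingers and the other three parts stayed put. Next I'll tilt and move out in front of the mouth.

carry_out(increments="6 0 0 -0.02 -0.015 -0.03 0.015; 15 0 0 -0.055 -0.035 -0.065 0.015; 25 0 0 -0.09 -0.055 -0.07 0.015; 35 0 0 -0.125 -0.08 -0.07 0.015; 44 0 0 -0.16 -0.105 -0.07 0.015")

```text
time: 4.72
ee_pos: [0.4937, 0.2464, 0.1969]
eef_rot: [0.877, -0.298, 0.123, -0.355]
ft_force: [-1.0, 2.4, -0.3]
width: 0.0261
```

carry_out(increments="1 0 0 -0.002 -0.001 0 0.015; 1 0 0 -0.002 -0.001 0 0.015; 1 0 0 -0.002 -0.001 0 0.015; 1 0 0 -0.002 -0.001 0 0.015; 1 0 0 -0.002 -0.001 0 0.015")

```text
time: 5.35
ee_pos: [0.4931, 0.2478, 0.1978]
eef_rot: [0.874, -0.297, 0.126, -0.363]
ft_force: [0.5, 0.8, 0.0]
width: 0.0265
```

```bash
python3 -c "
from h import *
import cv2
dl(mouth-.11*nin-.008*sl,tilt)
for n in('wrist','scene','top'):
    p,d=r.camera(n);cv2.imwrite('pics/%s6.png'%n,p)
a=cv2.imread('pics/wrist6.png');b=cv2.imread('pics/scene6.png');c=cv2.imread('pics/top6.png')
cv2.imwrite('pics/c6.png',np.hstack([cv2.resize(b[70:230,180:330],(400,427),interpolation=2),cv2.resize(c[100:260,110:270],(400,427),interpolation=2)]))
dl(mouth-.11*nin-.008*sl,tilt)
"
```

```text
t 5.35 pos [0.4931 0.2478 0.1978] q [-0.83 -0.25  0.51  2.31 -0.71  0.47 -0.41] w 0.0265 F [0.5 0.8 0. ]
shift [-0.0005 -0.0002  0.0012]
rot [-0.16 -0.31  0.1 ]
t 5.5 pos [0.4927 0.248  0.1976] q [-0.83 -0.25  0.51  2.31 -0.71  0.47 -0.41] w 0.0265 F [1.4 1.2 0.5]
shift [-0.0001 -0.0004  0.0011]
rot [-0.17 -0.28  0.11]
```

View pics/wrist6.png

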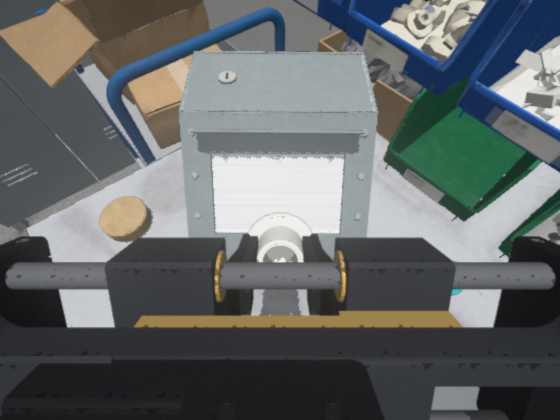

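View pics/c6.png

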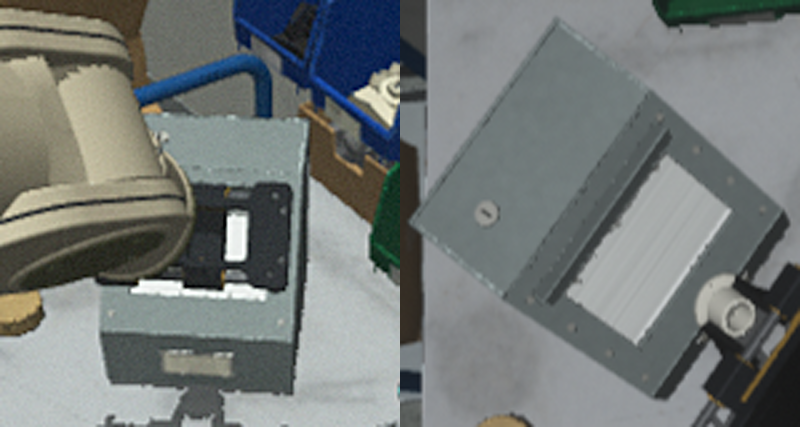

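The hand is square to the slope and centred on the flap, which spans columns 213–343 in the wrist view with the cap at 281. I'll check the mouth's position along the slope from this view.

```bash
python3 -c "
from h import *
for k,a in (('LL',(216,235)),('LR',(345,234)),('UL',(213,156)),('UR',(343,154)),('hood',(195,131)),('hoodR',(365,129)),('faceTopL',(182,109)),('faceTopR',(374,109))):
    q=rayplane('wrist',*a,low,nin)-low;print(k,'along',(q@sl).round(4),'y',(q@ey).round(4))
"
```

```text
LL along 0.038 y 0.0641
LR along 0.039 y -0.0655
UL along 0.1164 y 0.0625
UR along 0.1184 y -0.0588
hood along 0.1389 y 0.0776
hoodR along 0.1409 y -0.0776
faceTopL along 0.158 y 0.0878
faceTopR along 0.1583 y -0.0843
```

The mouth centre comes out 78 mm up the slope, as assumed. Moving up to the flap, then pushing slowly.

carry_out(increments="0 0 0 0 0 0.03 0.015; 0 0 0 0 0 0.06 0.015; 0 0 0 0 0 0.085 0.015; 0 0 0 0 0 0.095 0.015; 0 0 0 0 0 0.098 0.015")

```text
time: 6.12
ee_pos: [0.5342, 0.3037, 0.1298]
eef_rot: [0.876, -0.296, 0.125, -0.36]
ft_force: [-0.4, 0.4, 0.1]
width: 0.0265
```

carry_out(increments="0 0 0 0 0 0.006 0.015; 0 0 0 0 0 0.013 0.015; 0 0 0 0 0 0.02 0.015; 0 0 0 0 0 0.027 0.015; 0 0 0 0 0 0.033 0.015")

```text
time: 6.75
ee_pos: [0.5492, 0.3217, 0.1066]
eef_rot: [0.875, -0.296, 0.125, -0.361]
ft_force: [-2.3, -3.6, 2.9]
width: 0.0267
```

```bash
cat > d.py <<'E'
from h import *
s=r.read_state();p=s["ee_pos"]-mouth;Rt=R.from_quat(s["eef_rot"])
dep=p@nin;off=p@sl;print("tcp depth",dep.round(4),"flange",(dep+.0116).round(4),"off",off.round(4),"y",(p@ey).round(4),"flap~",np.arctan2(dep+.0056,.044-off-.0225).round(3))
dl(mouth+.045*nin-.008*sl,tilt)
E
python3 d.py
```

```text
tcp depth 0.0189 flange 0.0305 off -0.0071 y -0.0001 flap~ 0.708
t 6.75 pos [0.5492 0.3217 0.1066] q [ 0.02  0.18 -0.46  2.18 -1.26  0.29  0.09] w 0.0267 F [-2.3 -3.6  2.9]
shift [-0.0002  0.0008  0.0261]
rot [ 0.12 -0.22  0.18]
```

carry_out(increments="0 0 0 0 0.0005 0.005 0.015; 0 0 0 0 0.0008 0.01 0.015; 0 0 0 0 0.0008 0.013 0.015; 0 0 0 0 0.0008 0.015 0.015; 0 0 0 0 0.0008 0.015 0.015")

```text
time: 7.38
ee_pos: [0.5555, 0.3294, 0.0952]
eef_rot: [0.875, -0.297, 0.125, -0.361]
ft_force: [-2.3, -2.9, 0.9]
width: 0.0267
```

```bash
python3 d.py
```

```text
tcp depth 0.034 flange 0.0456 off -0.0081 y -0.0003 flap~ 0.928
t 7.38 pos [0.5555 0.3294 0.0952] q [ 0.11  0.24 -0.57  2.16 -1.26  0.24  0.11] w 0.0267 F [-2.3 -2.9  0.9]
shift [-0.0003 -0.0002  0.011 ]
rot [ 0.14 -0.23  0.17]
```

carry_out(increments="0 0 0 0 0 0.004 0.015; 0 0 0 0 0 0.008 0.015; 0 0 0 0 0 0.012 0.015; 0 0 0 0 0 0.012 0.015; 0 0 0 0 0 0.012 0.015")

```text
time: 8.0
ee_pos: [0.5603, 0.336, 0.0864]
eef_rot: [0.876, -0.297, 0.125, -0.36]
ft_force: [-2.2, -2.6, -1.4]
width: 0.0261
```

```bash
python3 d.py;python3 -c "
from h import *
import cv2
p,d=r.camera('wrist');cv2.imwrite('pics/w7.png',p)
p,d=r.camera('top');cv2.imwrite('pics/t7.png',cv2.resize(p[100:260,110:270],(600,600),interpolation=2))"
```

```text
tcp depth 0.046 flange 0.0576 off -0.0086 y -0.0001 flap~ 1.043
t 8.0 pos [0.5603 0.336  0.0864] q [ 0.15  0.28 -0.63  2.15 -1.26  0.2   0.13] w 0.0261 F [-2.2 -2.6 -1.4]
shift [-0.0001 -0.0006 -0.001 ]
rot [ 0.16 -0.21  0.16]
```

View pics/w7.png

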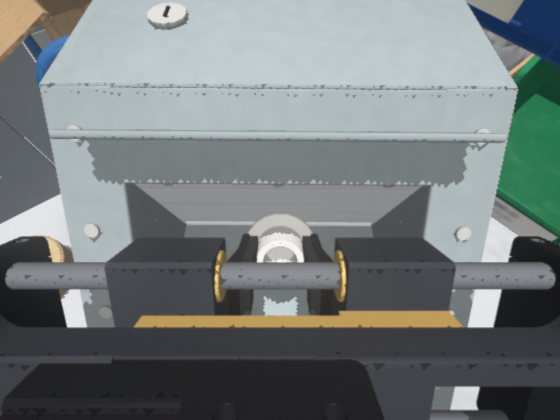

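View pics/t7.png

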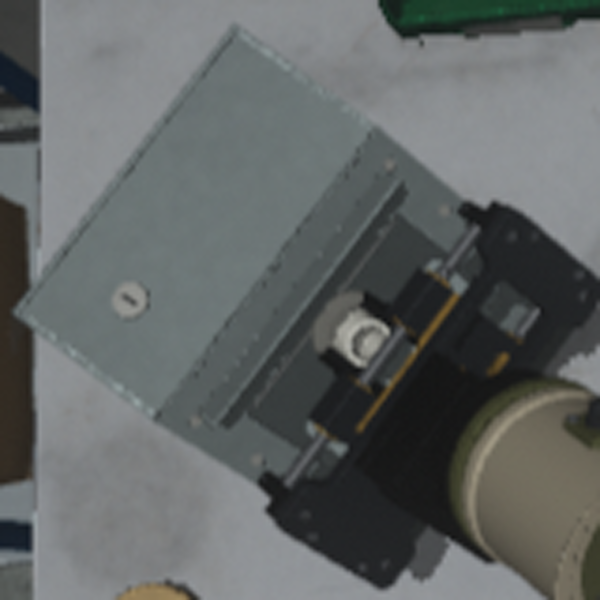

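The cap has passed into the mouth. The flap is estimated at about 1.04 rad with light forces of about 4 N. I'll release with a small follow-through so the fingers keep the flap open.

carry_out(increments="0 0 0 0 0 0.003 0.06; 0 0 0 0 0 0.006 0.06; 0 0 0 0 0 0.007 0.06; 0 0 0 0 0 0.007 0.06; 0 0 0 0 0 0.007 0.06")

```text
time: 8.72
ee_pos: [0.5632, 0.34, 0.0814]
eef_rot: [0.876, -0.296, 0.125, -0.36]
ft_force: [-3.4, -0.7, -1.2]
width: 0.0588
```

```bash
python3 d.py;python3 -c "
from h import *
import cv2
p,d=r.camera('wrist');cv2.imwrite('pics/w8.png',p)
p,d=r.camera('top');cv2.imwrite('pics/t8.png',cv2.resize(p[100:260,110:270],(600,600),interpolation=2))"
```

```text
tcp depth 0.053 flange 0.0646 off -0.0087 y 0.0 flap~ 1.095
t 8.72 pos [0.5632 0.34   0.0814] q [ 0.17  0.31 -0.66  2.14 -1.26  0.18  0.14] w 0.0588 F [-3.4 -0.7 -1.2]
shift [ 0.     -0.0006 -0.008 ]
rot [ 0.17 -0.2   0.17]
```

View pics/w8.png

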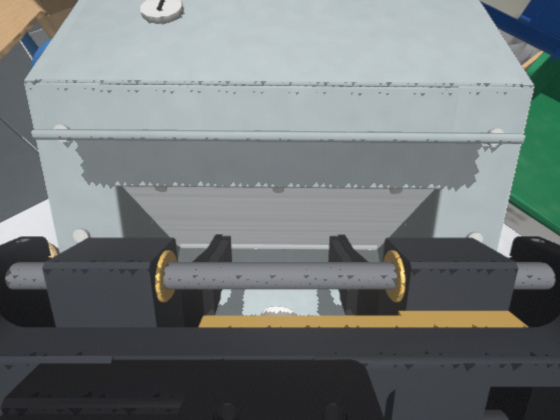

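View pics/t8.png

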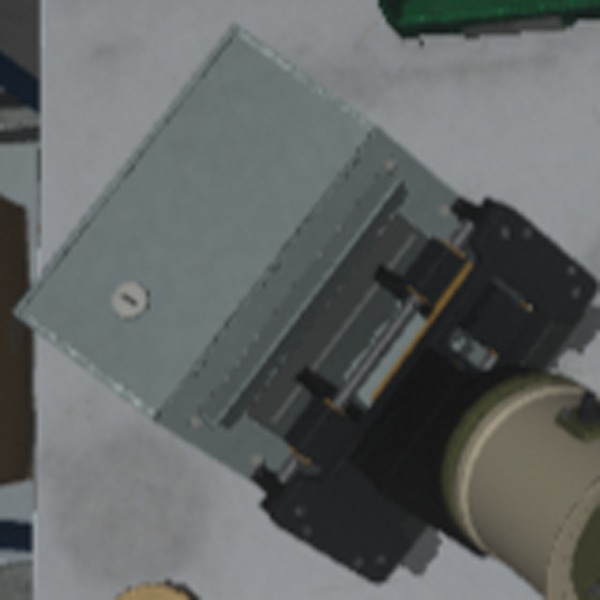

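The cap has left the fingers. A white arc shows at (278,312) in the wrist view, beyond the mouth, so I'll check its position by depth.

```bash
python3 -c "
from h import *
import cv2
p,d=r.camera('wrist');P=cloud('wrist',d)
cv2.imwrite('pics/w9.png',cv2.resize(p[230:330,200:360],(800,500),interpolation=2))
for v,u in((308,270),(310,278),(312,286),(313,265),(313,295),(300,270),(295,290)):
    q=P[v,u]-bc;print(u,v,p[v,u],'box xyz',(q@ex).round(3),(q@ey).round(3),q[2].round(3))
"
```

```text
270 308 [237 240 241] box xyz -0.038 0.007 0.034
278 310 [241 243 243] box xyz -0.039 0.002 0.035
286 312 [191 198 198] box xyz -0.041 -0.004 0.035
265 313 [145 150 151] box xyz -0.041 0.011 0.034
295 313 [196 194 185] box xyz -0.037 -0.011 0.01
270 300 [211 208 197] box xyz -0.027 0.008 0.01
290 295 [209 207 195] box xyz -0.024 -0.008 0.011
```

View pics/w9.png

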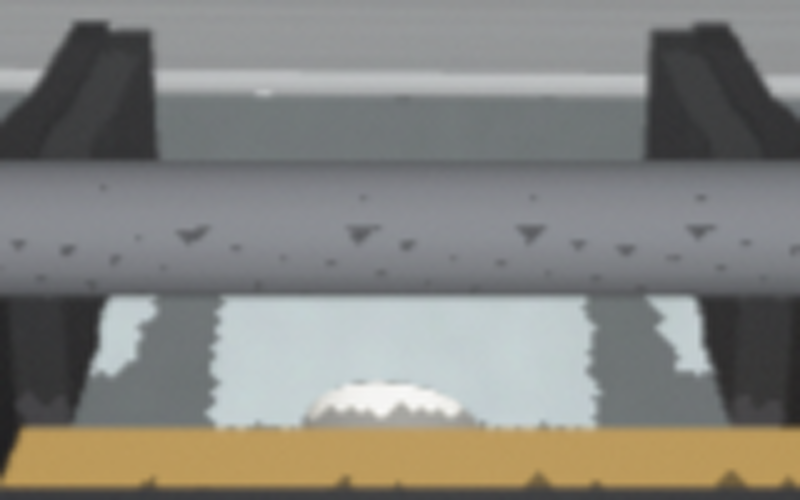

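The cap is on the box's inner floor: floor z=0.010, cap top z=0.035 at box x≈−0.04. Withdrawing square to the slope.

carry_out(increments="0 0 0 0 0 -0.008 0.06; 0 0 0 0 0 -0.018 0.06; 0 0 0 0 0 -0.03 0.06; 0 0 0 0 0 -0.042 0.06; 0 0 0 0 0 -0.055 0.06")

```text
time: 9.5
ee_pos: [0.5395, 0.3091, 0.1219]
eef_rot: [0.875, -0.296, 0.125, -0.361]
ft_force: [0.0, 0.1, 0.2]
width: 0.0599
```

carry_out(increments="0 0 0 0 0 -0.02 0.06; 0 0 0 0 0 -0.05 0.06; 0 0 0 0 0 -0.08 0.06; 0 0 0 0 0 -0.11 0.06; 0 0 0 0 0 -0.12 0.06")

```text
time: 10.12
ee_pos: [0.4879, 0.2416, 0.2091]
eef_rot: [0.875, -0.296, 0.127, -0.361]
ft_force: [-0.1, 0.3, 0.1]
width: 0.0602
```

carry_out(increments="0 0 0 0 0 -0.005 0.06; 0 0 0 0 0 -0.005 0.06; 0 0 0 0 0 -0.005 0.06; 0 0 0 0 0 -0.005 0.06; 0 0 0 0 0 -0.005 0.06")

```text
time: 10.75
ee_pos: [0.4856, 0.239, 0.2123]
eef_rot: [0.875, -0.296, 0.127, -0.361]
ft_force: [-0.3, -0.2, 0.0]
width: 0.0599
```

```bash
python3 -c "
from h import *
import cv2
dl(mouth-.12*nin,tilt)
w,d=r.camera('wrist');cv2.imwrite('pics/w10.png',w)
P=cloud('wrist',d)
for v,u in((170,280),(190,250),(210,310),(220,280)):
    q=P[v,u]-mouth;print(u,v,w[v,u],'depth',(q@nin).round(4),'along',(q@sl).round(3))
t,dt=r.camera('top');cv2.imwrite('pics/t10.png',t)
m=(t.min(2)>130).astype(np.uint8);k,l,st,c=cv2.connectedComponentsWithStats(m)
for i in range(1,k):
    if st[i,4]>100 and 310<c[i][0]<400 and 165<c[i][1]<255: print(st[i],c[i].round(1))
"
```

```text
t 10.75 pos [0.4856 0.239  0.2123] q [ 0.27 -0.21 -0.48  2.27 -1.03  0.66 -0.16] w 0.0599 F [-0.3 -0.2  0. ]
shift [ 0.0001 -0.0061  0.0096]
rot [ 0.03 -0.37  0.31]
280 170 [236 235 234] depth 0.0068 along 0.024
250 190 [235 234 233] depth 0.0044 along 0.003
310 210 [236 235 233] depth 0.0048 along -0.018
280 220 [233 232 230] depth 0.0061 along -0.03
[365 181  22  28 403] [375.5 194.3]
[324 220  19  19 257] [333.5 228.7]
[364 223  23  22 325] [374.6 233.6]
```

View pics/w10.png

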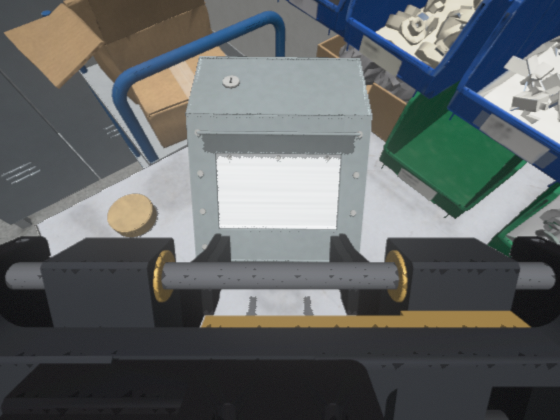

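View pics/t10.png

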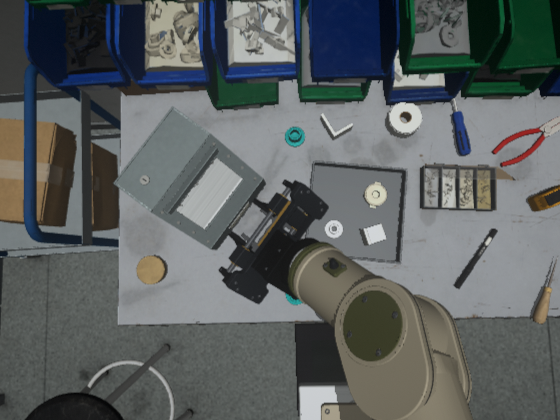

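The flap (218–340, 155–230 in the wrist view) is flat in its shut plane. The three remaining parts show in the top view at their starting pixels, and the arm is free. Handing in.

```bash
python3 -c "
from bench import r
print(r.close_job())"
```

```text
the job is handed in; nothing more can be done
None
```

The reject end cap is in the reject box with the flap shut behind it. The job was handed in at about 11 s of the 43 s limit. I gripped the cap by its spigot, lifted it clear of the tray, pushed it square through the flap and released it. I estimate the flap opened to about 1.04 rad, rising to about 1.1 rad at release. That is worked out from the hand's position, not read from the joint. Wrist forces stayed around 5 N wherever I read them while pushing.

**Last checks:**
- **Cap:** before I pulled out, the wrist camera's depth put it on the inner floor, with the cap top at z ≈ 0.035 m and box x ≈ −0.04 m. It could not be seen again once the flap closed.
- **Flap:** flat, 4–7 mm inside the face (6 mm expected), so shut.
- **Other parts:** the sprocket, housing and bracket sit within 0.2 pixel (about 0.5 mm) of where they started.
- **Arm:** clear of everything, with wrist force near zero.

**Checks that disagreed:**
- **Mouth edge:** early readings of the mouth's lower edge from the top and scene views differed by about 6 mm. A closer wrist view settled it.
- **Grip width:** it read about 26 mm on the 28 mm spigot, but the hold was secure.
- **Joint 5:** it ran at −1.26 rad, just inside its −1.27 limit, during the push. The tool still tracked well.

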